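# Fit the wide suction sleeve on its bench extraction port

### The arm

A 6-joint arm with a two-finger parallel gripper is mounted at the origin on a cart in front of the work surface, level with it; the furniture and walls round the work are solid. World frame = base frame: x ahead of the robot, y to its left, z up, the work surface at z = 0. Lengths are in m, angles in rad, forces in N, time in s.
With the tool pointing down it reaches from about 0.35 to 0.775 m from the base axis. Payload 7.3 kg.
Tool frame: the origin (TCP) lies at the very end of the fingers, on their centre line; the grasp point (between the pads) lies 19 mm behind it (pinch_z is the distance from the TCP to the grasp point, in m); z points along the fingers, y is the line along which they close (so a half turn about z gives the same grasp; the last joint's range is limited). The gripper opens to 92 mm and grips with 3 to 60 N. Pads are 19 mm wide; open, the fingers measure 130 mm over their backs; the gripper's body (75 mm by 190 mm) begins 47 mm behind the grasp point.
Start: joints at [-1.493, 0.342, 1.524, -0, 1.275, -0.146], TCP at [0.117, -0.512, 0.227] pointing down, gripper open.
Joint ranges: [-2.53, 2.53], [-0.77, 2.02], [0.04, 2.7], [-1, 4.14], [0.28, 2.66], [-3.11, 3.11]. Speed limits (rad/s): [2.57, 2.57, 3.14, 3.14, 3.14, 3.14].

### API

Orientations are given as [roll, pitch, yaw] about the fixed x, y, z axes, in that order (R = Rz(yaw) Ry(pitch) Rx(roll)).
In Python, from cell import * gives the robot as it stands.
- The arm moves only by the tool arm_command, never from a script. Its arguments are lists of equal length, an entry for each row: "fingers": the gripper command: -1 is fully open, 1 is shut, values between are in proportion; "travel": the shift along the tool's x, y, z in m, a list of three; "dr": the turn, a rotation vector about the tool's x, y, z in degrees, a list of three. In form: {"fingers": [fingers, ...], "travel": [[x, y, z], ...], "dr": [[wx, wy, wz], ...]}. A call has 1 to 8 rows; each row is the pose to reach, as a shift and turn from the pose commanded when the call began, along the tool's axes at that moment; what a row does not reach only later rows make up. A row lasts 1/12 s, in which the tool goes at most 41.7 mm and 7.16 degrees, less where a joint would pass 70% of its speed; a pose out of reach is approached as far as the arm can. A call with a gripper value outside its range is refused whole. The fingers move at their own pace and stop on an object; "squeeze" is the grip in N (left out, the last holds). Time passes only in rows, so rows that repeat a pose let the fingers close. It gives the time, the measured TCP pose, the force, the opening and the grip force at its end, in the units of the state.
- observe(): the state, without advancing time (a new reading comes with each control period).
- read_camera(name): name is "side" or "top"; returns a dict with "color" (420x560x3 uint8, blue, green, red), "z_map" (420x560 float32, m along the optical axis (not along the pixel's ray), 0 where there is no reading), "fx", "fy", "cx", "cy" (pixels), "k1" (the pictures are not rectified: a ray, as slopes to the right and down, at radius r is drawn at 1 + k1 r^2 times it, then the intrinsics apply), "R" (3x3) and "t" (3): a world point X has camera coordinates R X + t. Camera axes: x right, y down, z forward; pixel columns grow to the right and rows downward; lengths in m; the calibration is good to about 2 mm. A picture is of the moment at which its call begins.
- hand_in(): hands the job in; it is judged then, once.
The state is a dict: "time": time; "qpos": joint angles; "qvel": joint speeds; "joint_efforts": joint torques, N m; "tool_pos": TCP position; "tool_rot": TCP orientation; "contact_force": force on the tool from outside, world axes, zero at the start; "torque": the same for the moment, N m; "opening": finger opening in m; "grip_force": force on a finger pad.
Only numpy, scipy, OpenCV 4.12 (cv2) and the standard library are available. Lean on these libraries where they do the work, as an engineer would, in place of code of your own. Each camera call takes 0.05 s, during which the arm holds its last target. There are 200 camera calls.

### The job

Two fume-extraction ports are screwed to the bench, a wide one and a narrow one, and two open metal sleeves stand near them. Take the wide sleeve, lower it over the spigot of the wide port, keeping hold of it until it is most of the way down, so that it ends upright and fully home on the port's collar, and let go. Leave the narrow sleeve standing where it is.

Things in the scene. Friction and masses are not known exactly. Their poses are not given: they have to be found in the camera images.
- wide_sleeve_center (a point): Centre (on the axis, half-way up) of the wide sleeve: a loose plain aluminium tube, open at both ends, standing upright on the worktop; 54 mm outside, 46 mm bore (wall 4 mm), 80 mm high, about 90 g. Both ends are alike; z is its axis. Its walls may be gripped across the outside from above.
- wide_port_seat (a point): Wide port, fixed to the worktop: grey square flange 84x84x10 mm, round collar 62 mm across whose flat top is the seat, 16 mm above the worktop, and a steel upright spigot 34 mm across rising 40 mm above the seat (its top 16 mm taper to 18 mm, dark mouth). This point: on the spigot's axis at seat level, z up. With the sleeve home its centre is 40 mm above this point; about 6 mm play all round.
- narrow_sleeve_center (a point): Centre (on the axis, half-way up) of the narrow sleeve, which stands upright nearby and is to be left alone: the same aluminium tube but 34 mm outside, 26 mm bore, 80 mm high.
- narrow_port_seat (a point): The narrow port, screwed to the worktop, not used: grey square flange 64 x 64 x 10 mm, collar 42 mm across, with its seat 16 mm above the worktop, and a steel spigot 16 mm across that rises 40 mm above the seat and tapers to 10 mm at the top. This point lies on its axis at the level of the seat; z is up.
Things that resemble listed ones, but are neither listed nor needed, are in the scene too. What is shaped like the part that bears wide_sleeve_center but green or yellow is not meant.

How it is judged:
By the outcome, as a careful person would: the job done as asked, in the order asked, and still so for the second after the job is handed in, with the robot touching nothing.
It also fails if it takes over 32 s, if anything falls off the work surface, if the arm or the gripper's body presses on something with over 40 N, if the wrist force passes 120 N, or if a joint passes its speed limit or range.

## Working session

There is one attempt and no reset: what is moved stays moved. The work goes in short steps, Python scripts to look and compute and a tool call to move; the robot and the scene stay as the last step left them, time stands still between calls to the robot, and variables do not carry over. Pictures are saved under pics/ and viewed, at most 10 in all, crops included, and the job is handed in when it is done.

Besides the shell and the picture viewer there is one more tool, called after ">>>" by a JSON object that holds its "api" and its "payload". arm_command: Moves the arm, as the interface text tells. Its arguments: {"type":"object","properties":{"fingers":{"type":"array","items":{"type":"number"}},"travel":{"type":"array","items":{"type":"array","items":{"type":"number"}}},"dr":{"type":"array","items":{"type":"array","items":{"type":"number"}}},"squeeze":{"type":"number"}},"required":["fingers","travel","dr"]}

```bash
mkdir -p pics; cat > h.py <<'E'
from cell import *
import numpy as np, cv2
def cloud(c):
    z=c["z_map"]; v,u=np.mgrid[:z.shape[0],:z.shape[1]]
    K=np.array([[c["fx"],0,c["cx"]],[0,c["fy"],c["cy"]],[0,0,1.]])
    p=cv2.undistortPoints(np.stack([u,v],-1).reshape(-1,1,2).astype(np.float64),K,np.array([c["k1"],0,0,0.])) 
    # k1 forward model: distorted = ray*(1+k1 r^2) = OpenCV model
    p=p.reshape(z.shape+(2,))
    P=np.dstack([p*z[...,None],z])
    W=(P-np.array(c["t"]))@np.array(c["R"])
    W[z==0]=np.nan
    return W
E
python3 - <<'E'
from h import *
for n in("top","side"):
    c=read_camera(n); cv2.imwrite(f"pics/{n}0.png",c["color"]); np.save(f"{n}0.npy",cloud(c)); print(n,c["fx"],c["k1"],c["t"],-np.array(c["R"]).T@c["t"])
s=observe();print(s["time"],s["tool_pos"],s["tool_rot"],s["contact_force"],s["opening"])
E
```

```text
top 405.5662178369044 -0.10757728797810132 [0.06136711 0.54032122 1.0123025 ] [0.44144081 0.05908395 1.05929618]
side 484.10106871055564 -0.1626828814626052 [-0.52659688  0.13489856  0.94526256] [ 0.35381387 -0.78565123  0.66827471]
0.1 [ 0.1165133  -0.51153535  0.22612045] [-3.14024343e+00 -1.81519943e-04  2.23819055e-01] [ 0.19665725  0.49674148 -0.85985803] 0.09188679697082193
```

View pics/top0.png

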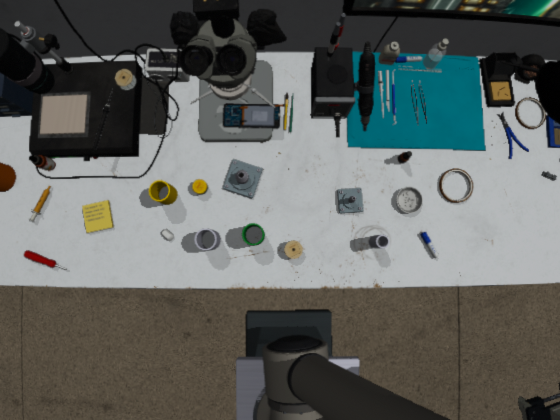

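View pics/side0.png

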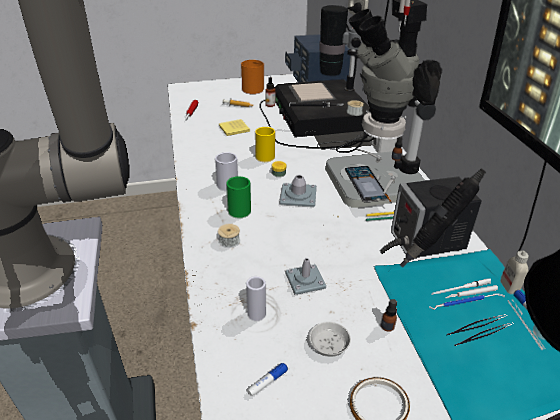

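The top view shows the wide grey sleeve at about (207,240), with a green decoy beside it at (253,235) and a yellow one at (162,192). The wide port is at (242,178), the narrow port at (349,200) and the narrow sleeve at (377,241). Next I'll measure these from the depth data.

```bash
cat > m.py <<'E'
from h import *
def fit(W,c0,r,zlo,zhi):
    m=(np.hypot(W[...,0]-c0[0],W[...,1]-c0[1])<r)&(W[...,2]>zlo)&(W[...,2]<zhi)
    p=W[m]; 
    if len(p)<8: return None
    (cx,cy),rr=cv2.minEnclosingCircle(p[:,:2].astype(np.float32))
    return np.round([cx,cy,rr,np.median(p[:,2]),len(p)],4)
def circ(W,c0,r,zlo,zhi,R):
    from scipy.optimize import least_squares
    m=(np.hypot(W[...,0]-c0[0],W[...,1]-c0[1])<r)&(W[...,2]>zlo)&(W[...,2]<zhi)
    p=W[m]
    s=least_squares(lambda q:np.hypot(p[:,0]-q[0],p[:,1]-q[1])-R,c0,loss="soft_l1",f_scale=.001)
    return np.round(s.x,4),len(p),round(float(np.abs(s.fun).mean()),4)
E
python3 - <<'E'
from m import *
T=np.load("top0.npy");S=np.load("side0.npy")
for n,(u,v) in dict(ws=(207,240),gr=(253,235),ye=(162,192),wp=(241,177),np=(349,199),ns=(377,241),spool=(293,250),cap=(200,186)).items():
    c0=np.nanmedian(T[v-4:v+5,u-4:u+5].reshape(-1,3),0); print(n,c0.round(3),"top rim",fit(T,c0,.05,.072,.09))
    if n=="ws": c=c0
    if n=="wp": p=c0
print("table z",np.nanmedian(T[250:270,120:180,2]),np.nanmedian(S[300:340,215:240,2]))
cs=fit(T,c,.05,.072,.09)[:2]
print("rim circ R.025",circ(T,cs,.035,.075,.085,.025),"side wall",circ(S,cs,.034,.01,.075,.027), fit(S,cs,.04,.076,.085))
for nm,W in(("T",T),("S",S)):
    print(nm,"spigot",fit(W,p,.03,.045,.062),circ(W,p,.025,.02,.038,.017),"flange",fit(W,p,.07,.007,.013),"collar",fit(W,p,.045,.014,.018))
    for lo,hi in((-.005,.005),(.005,.013),(.013,.02),(.02,.04),(.04,.06)): 
        print(lo,hi,fit(W,p,.06,lo,hi))
E
python3 -c "
import cv2
a=cv2.imread('pics/top0.png')[150:270,150:310];cv2.imwrite('pics/crop1.png',cv2.resize(a,None,fx=5,fy=5,interpolation=cv2.INTER_CUBIC))"
```

```text
ws [ 0.459  0.234 -0.001] top rim [4.599e-01 2.266e-01 2.700e-02 7.880e-02 1.200e+02]
gr [ 0.471  0.114 -0.001] top rim [4.719e-01 1.114e-01 2.700e-02 7.870e-02 1.140e+02]
ye [ 0.586  0.357 -0.001] top rim [5.801e-01 3.424e-01 2.760e-02 7.860e-02 1.230e+02]
wp [0.615 0.141 0.052] top rim None
np [ 0.561 -0.134  0.017] top rim None
ns [ 0.454 -0.193  0.045] top rim [ 4.525e-01 -2.031e-01  1.720e-02  7.860e-02  7.700e+01]
spool [0.432 0.011 0.028] top rim None
cap [0.597 0.25  0.027] top rim None
table z -0.00102734547613163 -0.0005571489022057614
rim circ R.025 (array([0.4598, 0.2258]), 109, 0.0013) side wall (array([0.4584, 0.2251]), 519, 0.0018) [4.564e-01 2.248e-01 2.980e-02 7.840e-02 9.900e+01]
T spigot [6.205e-01 1.418e-01 1.550e-02 5.200e-02 9.700e+01] (array([0.6217, 0.1427, 0.0519]), 21, 0.0007) flange [6.207e-01 1.426e-01 5.640e-02 9.600e-03 5.080e+02] collar [6.182e-01 1.485e-01 3.710e-02 1.530e-02 1.720e+02]
-0.005 0.005 [ 6.150e-01  1.415e-01  6.010e-02 -8.000e-04  5.900e+02]
0.005 0.013 [6.205e-01 1.425e-01 5.640e-02 9.200e-03 5.820e+02]
0.013 0.02 [6.210e-01 1.434e-01 4.860e-02 1.510e-02 2.560e+02]
0.02 0.04 [6.141e-01 1.394e-01 2.340e-02 3.260e-02 2.600e+01]
0.04 0.06 [6.202e-01 1.417e-01 1.680e-02 5.020e-02 1.260e+02]
S spigot [6.181e-01 1.366e-01 1.380e-02 5.100e-02 7.800e+01] (array([0.6195, 0.1412, 0.0519]), 88, 0.0012) flange [6.172e-01 1.392e-01 5.660e-02 9.400e-03 3.620e+02] collar [6.140e-01 1.461e-01 3.950e-02 1.550e-02 1.330e+02]
-0.005 0.005 [ 6.150e-01  1.415e-01  6.000e-02 -8.000e-04  3.970e+02]
0.005 0.013 [6.172e-01 1.392e-01 5.660e-02 9.200e-03 4.100e+02]
0.013 0.02 [6.083e-01 1.424e-01 4.100e-02 1.520e-02 1.790e+02]
0.02 0.04 [6.189e-01 1.359e-01 1.670e-02 3.070e-02 1.040e+02]
0.04 0.06 [6.188e-01 1.386e-01 1.580e-02 4.810e-02 1.060e+02]
```

View pics/crop1.png

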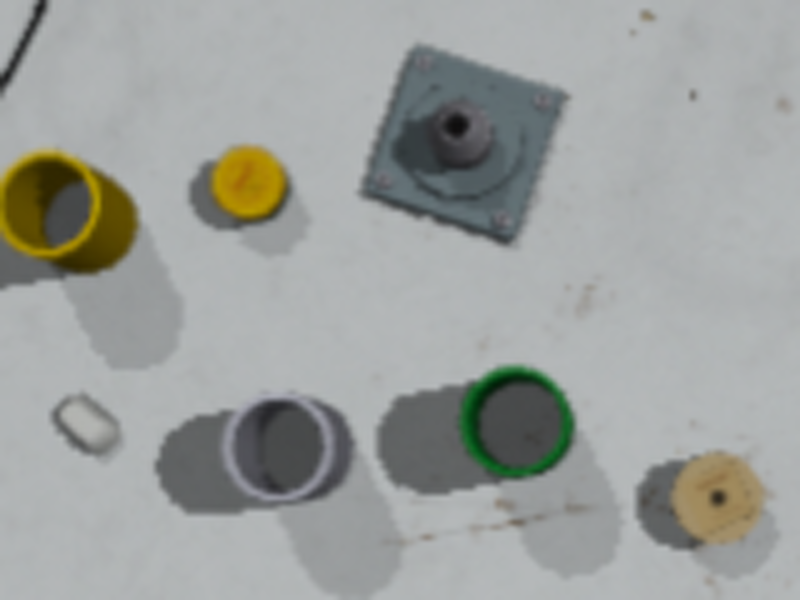

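The crop confirms the layout. The sleeve rim is centred near crop pixel (280,447), with the green sleeve about 115 mm away in -y. The sleeve is at about (0.4595, 0.226) and the port at about (0.620, 0.142). I'll go round via a waypoint and turn to yaw 0.

>>> {"api": "arm_command", "payload": {"fingers": [-1, -1, -1, -1, -1, -1, -1, -1], "travel": [[0.36, -0.225, 0], [0.36, -0.225, 0], [0.36, -0.225, 0], [0.36, -0.225, 0], [0.36, -0.225, 0], [0.36, -0.225, 0], [0.36, -0.225, 0], [0.36, -0.225, 0]], "dr": [[0, 0, 12.8], [0, 0, 12.8], [0, 0, 12.8], [0, 0, 12.8], [0, 0, 12.8], [0, 0, 12.8], [0, 0, 12.8], [0, 0, 12.8]], "squeeze": 20}}

```text
time: 0.77
tool_pos: [0.353, -0.276, 0.2266]
tool_rot: [-3.142, 0.0, 0.0]
contact_force: [0.8, 0.1, -0.1]
opening: 0.092
grip_force: 0.0
```

```bash
python3 - <<'E'
from h import *
s=observe();print(s["time"],s["tool_pos"].round(4) if hasattr(s["tool_pos"],"round") else s["tool_pos"],s["tool_rot"],s["contact_force"])
for n in("top","side"):
    W=np.load(n+"0.npy"); m=(W[...,2]>.09)&(W[...,0]>.35)&(W[...,0]<.9)&(abs(W[...,1]-.15)<.25); p=W[m]; print(n,len(p))
    for x in np.arange(.6,.9,.05):
        q=p[(p[:,0]>=x)&(p[:,0]<x+.05)]
        if len(q): print(x.round(2),q.min(0).round(3),q.max(0).round(3))
E
```

```text
0.7667 [ 0.353  -0.276   0.2266] [-3.14152148e+00  1.75275266e-04  8.18774379e-05] [ 0.82429287  0.11159225 -0.12795976]
top 8986
0.7 [ 0.732 -0.038  0.387] [0.75  0.219 0.566]
0.75 [ 0.75 -0.1   0.09] [0.8   0.222 0.429]
0.8 [ 0.8   -0.1    0.092] [0.85  0.258 0.455]
0.85 [ 0.85  -0.1    0.091] [0.9   0.316 0.421]
side 9573
0.7 [ 0.731 -0.041  0.38 ] [0.75  0.218 0.498]
0.75 [ 0.75 -0.1   0.09] [0.8   0.221 0.428]
0.8 [ 0.8   -0.1    0.132] [0.85  0.206 0.455]
0.85 [ 0.85  -0.1    0.109] [0.9   0.248 0.515]
```

>>> {"api": "arm_command", "payload": {"fingers": [-1, -1, -1, -1, -1, -1, -1, -1], "travel": [[0.106, -0.502, 0], [0.106, -0.502, 0], [0.106, -0.502, 0], [0.106, -0.502, 0], [0.106, -0.502, 0], [0.106, -0.502, 0], [0.106, -0.502, 0], [0.106, -0.502, 0]], "dr": [[0, 0, 0], [0, 0, 0], [0, 0, 0], [0, 0, 0], [0, 0, 0], [0, 0, 0], [0, 0, 0], [0, 0, 0]]}}

```text
time: 1.43
tool_pos: [0.4205, 0.0505, 0.2267]
tool_rot: [3.141, 0.0, 0.0]
contact_force: [2.1, -1.2, 0.9]
opening: 0.0919
grip_force: 0.0
```

>>> {"api": "arm_command", "payload": {"fingers": [-1, -1, -1, -1, -1, -1, -1, -1], "travel": [[0.038, -0.175, 0], [0.038, -0.175, 0], [0.038, -0.175, 0], [0.038, -0.175, 0], [0.038, -0.175, 0], [0.038, -0.175, 0], [0.038, -0.175, 0], [0.038, -0.175, 0]], "dr": [[0, 0, 0], [0, 0, 0], [0, 0, 0], [0, 0, 0], [0, 0, 0], [0, 0, 0], [0, 0, 0], [0, 0, 0]]}}

```text
time: 2.1
tool_pos: [0.4584, 0.2222, 0.2264]
tool_rot: [3.141, 0.001, -0.0]
contact_force: [-0.3, -0.9, -0.6]
opening: 0.0918
grip_force: 0.0
```

>>> {"api": "arm_command", "payload": {"fingers": [-1, -1, -1, -1, -1, -1, -1, -1], "travel": [[0, -0.004, 0.01], [0, -0.004, 0.04], [0, -0.004, 0.07], [0, -0.004, 0.1], [0, -0.004, 0.13], [0, -0.004, 0.16], [0, -0.004, 0.18], [0, -0.004, 0.19]], "dr": [[0, 0, 0], [0, 0, 0], [0, 0, 0], [0, 0, 0], [0, 0, 0], [0, 0, 0], [0, 0, 0], [0, 0, 0]]}}

```text
time: 2.77
tool_pos: [0.4569, 0.2256, 0.0338]
tool_rot: [3.14, 0.005, -0.002]
contact_force: [-0.3, -0.0, -0.8]
opening: 0.0915
grip_force: 0.0
```

>>> {"api": "arm_command", "payload": {"fingers": [0, 0.3, 0.6, 0.6, 0.6, 0.6, 0.6, 0.6], "travel": [[0, 0, 0], [0, 0, 0], [0, 0, 0], [0, 0, 0], [0, 0, 0], [0, 0, 0], [0, 0, 0], [0, 0, 0]], "dr": [[0, 0, 0], [0, 0, 0], [0, 0, 0], [0, 0, 0], [0, 0, 0], [0, 0, 0], [0, 0, 0], [0, 0, 0]]}}

```text
time: 3.43
tool_pos: [0.4591, 0.2275, 0.0374]
tool_rot: [-3.141, -0.001, 0.0]
contact_force: [-1.0, -0.7, 6.4]
opening: 0.0527
grip_force: 20.0
```

>>> {"api": "arm_command", "payload": {"fingers": [0.6, 0.6, 0.6, 0.6, 0.6, 0.6, 0.6, 0.6], "travel": [[0, 0, 0], [0, 0, -0.01], [0, 0, -0.025], [0, 0, -0.045], [0, 0, -0.065], [0, 0, -0.085], [0, 0, -0.085], [0, 0, -0.085]], "dr": [[0, 0, 0], [0, 0, 0], [0, 0, 0], [0, 0, 0], [0, 0, 0], [0, 0, 0], [0, 0, 0], [0, 0, 0]], "squeeze": 25}}

```text
time: 4.1
tool_pos: [0.4592, 0.2276, 0.1228]
tool_rot: [-3.141, -0.002, 0.0]
contact_force: [0.4, 0.4, -1.6]
opening: 0.0531
grip_force: 25.0
```

```bash
python3 - <<'E'
from m import *
s=observe();print(s["time"],s["tool_pos"],s["tool_rot"],s["contact_force"],s["opening"])
c=read_camera("side"); cv2.imwrite("pics/side1.png",cv2.resize(c["color"][60:270,130:410],None,fx=2.8,fy=2.8)); np.save("side1.npy",cloud(c))
E
```

```text
4.1 [0.45916391 0.22755308 0.12275681] [-3.14090300e+00 -2.26558434e-03  4.47753960e-04] [ 0.43031054  0.38533613 -1.60452279] 0.05314662984677964
```

View pics/side1.png

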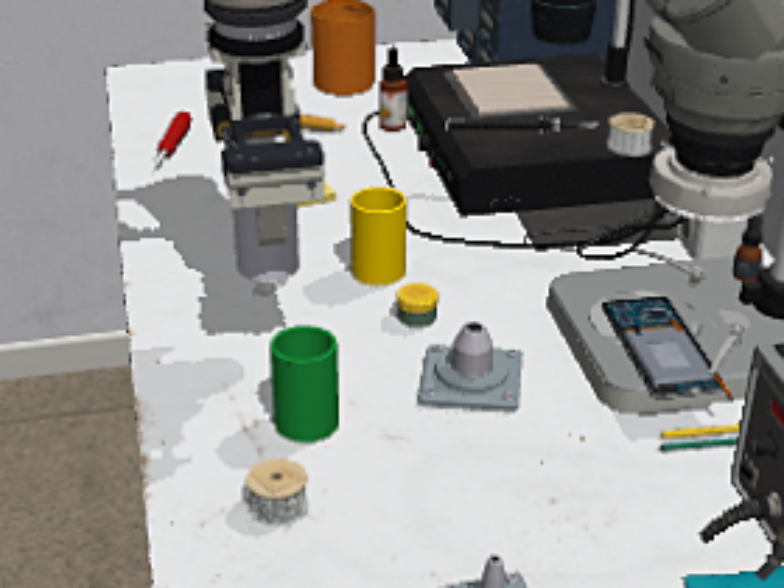

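The sleeve is held upright at crop (267,240) and clear of the bench, with the port at (472,355). Now to a hover over the port.

>>> {"api": "arm_command", "payload": {"fingers": [0.6, 0.6, 0.6, 0.6, 0.6, 0.6, 0.6, 0.6], "travel": [[0.02, 0.01, 0], [0.05, 0.027, 0], [0.08, 0.043, 0], [0.11, 0.058, 0], [0.14, 0.074, 0], [0.16, 0.085, 0], [0.16, 0.085, 0], [0.16, 0.085, 0]], "dr": [[0, 0, 0], [0, 0, 0], [0, 0, 0], [0, 0, 0], [0, 0, 0], [0, 0, 0], [0, 0, 0], [0, 0, 0]]}}

```text
time: 4.82
tool_pos: [0.6183, 0.1415, 0.1194]
tool_rot: [3.141, 0.004, -0.001]
contact_force: [-0.0, 0.3, -1.2]
opening: 0.053
grip_force: 25.0
```

>>> {"api": "arm_command", "payload": {"fingers": [0.6, 0.6], "travel": [[0, 0, 0], [0, 0, 0]], "dr": [[0, 0, 0], [0, 0, 0]]}}

```text
time: 4.98
tool_pos: [0.6173, 0.1431, 0.1209]
tool_rot: [3.141, 0.002, 0.001]
contact_force: [-0.1, 0.8, -1.1]
opening: 0.0532
grip_force: 25.0
```

```bash
python3 - <<'E'
from m import *
s=observe();print(s["time"],s["tool_pos"],s["tool_rot"],s["contact_force"],s["opening"])
c=read_camera("side"); S=cloud(c); np.save("side2.npy",S)
cv2.imwrite("pics/side2.png",cv2.resize(c["color"][100:220,230:370],None,fx=5,fy=5,interpolation=cv2.INTER_CUBIC))
S0=np.load("side0.npy")
c0=s["tool_pos"][:2]
for lo,hi in((.085,.1),(.1,.115),(.115,.13)): print(circ(S,c0,.035,lo,hi,.027),fit(S,c0,.04,lo,hi))
for lo,hi in((.018,.04),): print("spig",circ(S,c0,.022,lo,hi,.017),circ(S0,c0,.022,lo,hi,.017),fit(S,c0,.022,lo,hi))
for lo,hi in((.01,.03),(.03,.05),(.05,.07)): print("s0",circ(S0,[.4585,.2255],.035,lo,hi,.027))
E
```

```text
4.9833 [0.61733387 0.14314467 0.12091185] [3.14148183e+00 2.24935789e-03 1.31983502e-03] [-0.11686503  0.8203047  -1.08677917] 0.05322136529667049
(array([0.6167, 0.1429]), 127, 0.0011) [6.151e-01 1.343e-01 2.580e-02 9.200e-02 1.270e+02]
(array([0.6167, 0.1429]), 131, 0.0011) [6.148e-01 1.356e-01 2.550e-02 1.073e-01 1.310e+02]
(array([0.6171, 0.1426]), 88, 0.0012) [6.154e-01 1.317e-01 2.820e-02 1.227e-01 9.800e+01]
spig (array([0.6194, 0.1416]), 116, 0.0011) (array([0.6194, 0.1416]), 109, 0.0011) [6.188e-01 1.360e-01 1.700e-02 2.810e-02 1.160e+02]
s0 (array([0.4583, 0.2261]), 69, 0.0012)
s0 (array([0.4583, 0.2263]), 138, 0.001)
s0 (array([0.4582, 0.2243]), 239, 0.002)
```

View pics/side2.png

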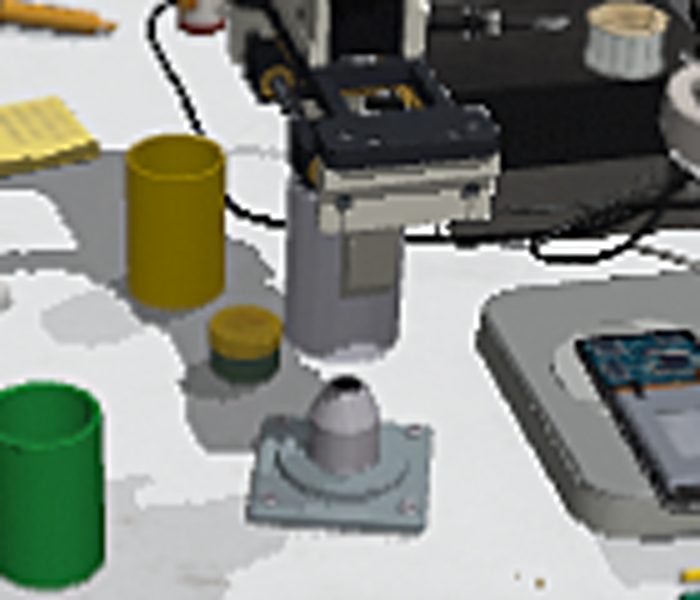

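The side view shows the sleeve bottom at crop (345,355), above the spigot tip at (347,383). The fits say to shift about +2.5 mm in x and -1 mm in y. I'll correct that and lower partway.

>>> {"api": "arm_command", "payload": {"fingers": [0.6, 0.6, 0.6, 0.6, 0.6, 0.6], "travel": [[0.0015, 0.001, 0], [0.0015, 0.001, 0], [0.0015, 0.001, 0], [0.0015, 0.001, 0], [0.0015, 0.001, 0], [0.0015, 0.001, 0]], "dr": [[0, 0, 0], [0, 0, 0], [0, 0, 0], [0, 0, 0], [0, 0, 0], [0, 0, 0]]}}

```text
time: 5.53
tool_pos: [0.6202, 0.1415, 0.1217]
tool_rot: [3.142, -0.0, 0.0]
contact_force: [-0.5, 0.0, -0.4]
opening: 0.0534
grip_force: 25.0
```

```bash
python3 - <<'E'
from m import *
s=observe();print(s["time"],s["tool_pos"],s["tool_rot"])
S=cloud(read_camera("side"));T=cloud(read_camera("top"));c0=s["tool_pos"][:2]
print(circ(S,c0,.035,.085,.115,.027),circ(S,c0,.022,.018,.04,.017))
m=(np.hypot(T[...,0]-c0[0],T[...,1]-c0[1])<.04)&(T[...,2]>.085)&(T[...,2]<.165);print(m.sum())
E
```

```text
5.5333 [0.6202272  0.14145918 0.12174103] [ 3.14152241e+00 -6.67569264e-05  4.69712873e-04]
(array([0.6197, 0.1412]), 266, 0.0011) (array([0.6195, 0.1416]), 113, 0.0011)
109
```

Aligned to about 0.5 mm, so I'll lower it.

>>> {"api": "arm_command", "payload": {"fingers": [0.6, 0.6, 0.6, 0.6, 0.6, 0.6, 0.6, 0.6], "travel": [[0, 0, 0.008], [0, 0, 0.016], [0, 0, 0.024], [0, 0, 0.032], [0, 0, 0.04], [0, 0, 0.048], [0, 0, 0.056], [0, 0, 0.06]], "dr": [[0, 0, 0], [0, 0, 0], [0, 0, 0], [0, 0, 0], [0, 0, 0], [0, 0, 0], [0, 0, 0], [0, 0, 0]]}}

```text
time: 6.3
tool_pos: [0.6196, 0.1413, 0.06]
tool_rot: [3.141, 0.002, 0.0]
contact_force: [-0.9, 0.8, -0.7]
opening: 0.053
grip_force: 25.0
```

>>> {"api": "arm_command", "payload": {"fingers": [0.6, 0.6, 0.6, 0.6, 0.6, 0.6], "travel": [[0, 0, 0.001], [0, 0, 0.003], [0, 0, 0.005], [0, 0, 0.006], [0, 0, 0.006], [0, 0, 0.006]], "dr": [[0, 0, 0], [0, 0, 0], [0, 0, 0], [0, 0, 0], [0, 0, 0], [0, 0, 0]]}}

```text
time: 6.8
tool_pos: [0.6204, 0.1414, 0.0559]
tool_rot: [3.142, -0.0, 0.0]
contact_force: [-0.4, 0.2, -0.1]
opening: 0.053
grip_force: 25.0
```

>>> {"api": "arm_command", "payload": {"fingers": [0.6, 0.6, 0.6, 0.6, 0.6], "travel": [[0, 0, 0.001], [0, 0, 0.002], [0, 0, 0.0025], [0, 0, 0.0025], [0, 0, 0.0025]], "dr": [[0, 0, 0], [0, 0, 0], [0, 0, 0], [0, 0, 0], [0, 0, 0]]}}

```text
time: 7.22
tool_pos: [0.6203, 0.1414, 0.0535]
tool_rot: [3.142, -0.0, 0.0]
contact_force: [-1.4, 0.7, 2.5]
opening: 0.0527
grip_force: 25.0
```

There is light contact on the seat. I'll open gently, then rise.

>>> {"api": "arm_command", "payload": {"fingers": [0.1, 0, -0.2, -0.4, -0.6, -0.8, -1, -1], "travel": [[0, 0, 0], [0, 0, 0], [0, 0, 0], [0, 0, 0], [0, 0, 0], [0, 0, 0], [0, 0, 0], [0, 0, 0]], "dr": [[0, 0, 0], [0, 0, 0], [0, 0, 0], [0, 0, 0], [0, 0, 0], [0, 0, 0], [0, 0, 0], [0, 0, 0]], "squeeze": 5}}

```text
time: 7.88
tool_pos: [0.6202, 0.1414, 0.0531]
tool_rot: [3.141, 0.0, 0.0]
contact_force: [0.3, -0.1, 0.5]
opening: 0.0841
grip_force: 0.0
```

>>> {"api": "arm_command", "payload": {"fingers": [-1, -1, -1, -1, -1, -1, -1, -1], "travel": [[0, 0, -0.005], [0, 0, -0.02], [0, 0, -0.04], [0, 0, -0.065], [0, 0, -0.09], [0, 0, -0.11], [0, 0, -0.12], [0, 0, -0.12]], "dr": [[0, 0, 0], [0, 0, 0], [0, 0, 0], [0, 0, 0], [0, 0, 0], [0, 0, 0], [0, 0, 0], [0, 0, 0]]}}

```text
time: 8.55
tool_pos: [0.6216, 0.1416, 0.1762]
tool_rot: [-3.141, -0.005, 0.0]
contact_force: [-0.4, 0.2, 1.5]
opening: 0.0918
grip_force: 0.0
```

```bash
python3 - <<'E'
from m import *
s=observe();print(s["time"],s["tool_pos"],s["contact_force"],s["opening"])
c=read_camera("side");S=cloud(c)
cv2.imwrite("pics/side3.png",cv2.resize(c["color"][100:250,190:370],None,fx=4,fy=4,interpolation=cv2.INTER_CUBIC))
c0=[.62,.1415]
for lo,hi in((.025,.045),(.045,.065),(.065,.085)): print(circ(S,c0,.036,lo,hi,.027))
print(fit(S,c0,.04,.088,.105))
E
```

```text
8.55 [0.62156262 0.14160327 0.17620209] [-0.36555502  0.19683362  1.45142131] 0.09180647361768425
(array([0.6196, 0.141 ]), 158, 0.0012)
(array([0.6198, 0.1411]), 157, 0.0011)
(array([0.6196, 0.1398]), 265, 0.0019)
[6.182e-01 1.400e-01 2.870e-02 9.320e-02 1.600e+02]
```

View pics/side3.png

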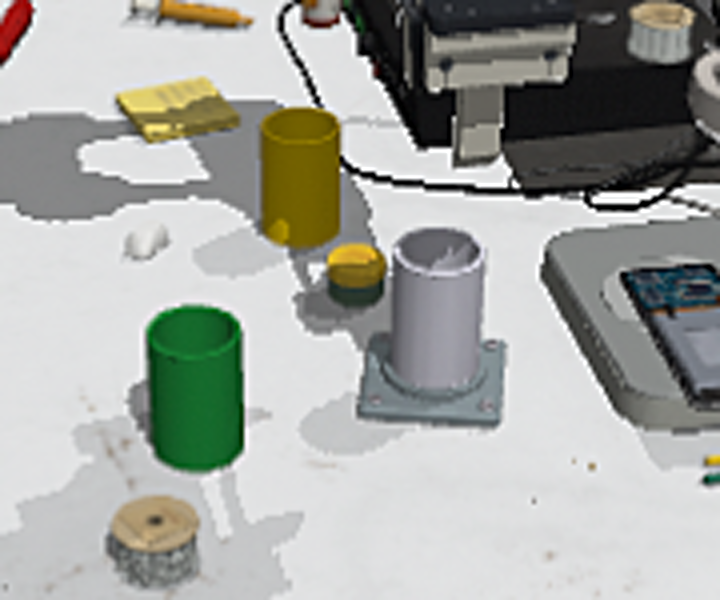

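The sleeve is upright and home on the collar at crop (435,310), its rim at about z 0.095. The gripper is clear above it and the other sleeves in view are undisturbed.

```bash
python3 -c "
from cell import *
print(hand_in())"
```

```text
the job is handed in; nothing more can be done
None
```

The wide sleeve is upright and fully home on the wide port's collar, the gripper has let go and is clear above it, the narrow sleeve was left alone, and the job is handed in at about 8.6 s of the 32 s allowed.

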